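# Shut and clip the bead case

### The arm

A 6-joint arm with a two-finger parallel gripper is mounted at the origin on the work surface. World frame = base frame: x ahead of the robot, y to its left, z up, the work surface at z = 0. Lengths are in mm, angles in rad, forces in N, time in s.
With the tool pointing down it reaches from about 350 to 775 mm from the base axis. Payload 7.3 kg.
Tool frame: the origin (TCP) lies on the front face of the gripper's body, between the roots of the fingers; the fingertips stand 66 mm ahead of it and the grasp point (between the pads) lies 47 mm ahead of it (bot.tip_extent is the distance from the TCP to the fingertips, in mm); z points along the fingers, y is the line along which they close (so a half turn about z gives the same grasp; the last joint's range is limited). The gripper opens to 92 mm and grips with 3 to 60 N. Pads are 19 mm wide; open, the fingers measure 130 mm over their backs; the gripper's body (75 mm by 190 mm) begins 47 mm behind the grasp point.
Start: joints at [1.069, 0.342, 1.524, -0, 1.275, -0.146], TCP at [182.862, 492.138, 292.241] pointing down, gripper open.
Joint ranges: [-2.53, 2.53], [-0.77, 2.02], [0.04, 2.7], [-1, 4.14], [0.28, 2.66], [-3.11, 3.11]. Speed limits (rad/s): [2.57, 2.57, 3.14, 3.14, 3.14, 3.14].

### API

Orientations are given as [roll, pitch, yaw] about the fixed x, y, z axes, in that order (R = Rz(yaw) Ry(pitch) Rx(roll)).
In Python, from plant import readout, viewer, order, bot gives the robot as it stands.
- The arm moves only by the shell command python3 -m creep 'ROWS'. ROWS is text: rows parted by semicolons, each of 7 numbers parted by spaces: the shift along the world's x, y, z in m, then the turn, a rotation vector about the world's x, y, z in rad, then the opening in per cent of the stroke, from 0 (shut) to 100 (fully open). A call has 1 to 8 rows; each row shifts and turns the commanded pose from where the row before left it; what a row does not reach is not made up. A row lasts 1/12 s, in which the tool goes at most 41.7 mm and 7.16 degrees, less where a joint would pass 70% of its speed; a pose out of reach is approached as far as the arm can. A call is refused whole if a number of a shift passes 0.0417 or a number of a turn 0.125, either way. A call with a gripper value outside its range is refused whole. The fingers move at their own pace and stop on an object; the grip force is fixed at half the most. Time passes only in rows, so rows that do not move let the fingers close. It gives the time, the measured TCP pose, the force, the opening and the grip force at its end, in the units of the state.
- readout.get_obs(): the state, without advancing time (a new reading comes with each control period).
- viewer.capture(name): name is "scene" or "top"; returns the picture (480x640x3 uint8, red, green, blue); there is no depth.
- viewer.camera_info(name): a dict with "fx", "fy", "cx", "cy" (pixels), "origin" and "rotation" of the camera in the world. Camera axes: x right, y up, looking along -z (the intrinsics and any distortion apply to the point x, -y, -z); pixel columns grow to the right and rows downward; lengths in mm; the calibration is good to about 2 mm. A picture is of the moment at which its call begins. camera_info takes no time and is no camera call.
- order.close_job(): hands the job in; it is judged then, once.
The state is a dict: "time": time; "joint_positions": joint angles; "dq": joint speeds; "tau": joint torques, N m; "tool_pos": TCP position; "tcp_rot": TCP orientation; "contact_force": force on the tool from outside, world axes, zero at the start; "moment": the same for the moment, N m; "grip_width": finger opening in mm; "finger_force": force on a finger pad.
Only numpy, scipy, OpenCV 4.12 (cv2) and the standard library are available. Lean on these libraries where they do the work, as an engineer would, in place of code of your own. Each camera call takes 0.05 s, during which the arm holds its last target. There are 200 camera calls.

### The job

Pack up the bead case: swing its open lid shut, then press each of the two snap clips on the lid's front edge down until it snaps home and stays down. Press gently and by feel, for the thin plastic cracks under a push of 25 N, and leave the glue bottles, hoops, scissors, brush and bead jar as they are.

Things in the scene. Friction and masses are not known exactly. Their poses are not given: they have to be found in the camera images.
- mat: dark foam mat, 250 (x) x 420 (y) x 20 mm, flat on the table; origin centre of underside, +x away from the robot. A white bead case, 150 (x) x 220 (y) mm, walls 46 mm high, stands fixed at its centre, square with it, lid hinge on the +x side. It has sunk into the foam by an unknown amount: its underside is 6 to 16 mm above the table, so find the heights of lid and clips by feel.
- lid (a joint): clear lid in white frame, 152 mm from hinge to front edge, 220 wide, 8 thick. Hinge: 75 mm to +x of mat centre, along mat y, 46 mm above case underside. 0 rad = shut, level (top 54 mm above case underside), 1.57 upright; starts 1.65 to 1.9, leaning back. Stays where left (stiff hinge, 0.2 N m). Between the clips a plain front edge 72 mm wide, in the middle, can be pushed.
- left_clip (a joint): snap clip at the lid's front edge, its middle 62 mm to +y of the case's middle: white flap 44 wide (y), 3 thick, ribbed top, reaching from 130 to 160 mm in front of the lid's hinge and hinged at its rear end. 0 rad = raised (front end 8 mm up), 0.27 = pressed home, its top then 56 mm above the case's underside. Press straight down on it 20 to 22 mm in front of its own hinge.
- right_clip (a joint): the same clip, its middle 62 mm to -y of the case's middle. Both, pressed where told with the lid shut: force climbs to a peak of 8 to 11 N after 1.5 to 3 mm, falls to almost nothing by 5 mm as the barb passes the catch; at 6 mm the clip is home on a hard, stiff stop and stays. Let go before the snap it springs back or hangs half-way. 0 = raised, 0.27 rad = home.
- glue_bottle: large white glue bottle with red nozzle, 56 mm diameter, 160 mm tall, stands on the table left of the mat; origin at its underside; to be left alone
- small_bottle: small white glue bottle with red nozzle, 42 mm diameter, 110 mm tall, stands right of the mat; origin at its underside; to be left alone
- bead_jar: glass jar with metal cap, 54 mm diameter, 55 mm tall, stands on the mat close to the right of the case; origin at its underside; to be left alone
- hoop: plain wooden hoop lying flat on the table left of the mat, 130 mm outside diameter, 9 mm high; origin at its centre, underside; to be left alone
- small_hoop: orange plastic hoop lying flat right of the mat, 90 mm outside diameter, 8 mm high; origin at its centre, underside; to be left alone
- scissors: scissors, 140 mm long, lying on the table in front of the mat, between it and the robot; origin near the pivot, blades along +x; to be left alone
- brush: brush, 150 mm long, lying on the mat close to the left of the case; origin near its middle; to be left alone

How it is judged (in metres and radians):
On the way, in this order (a step that is already met when the one before it is completed fails the run):
1. the lid is shut (value of joint lid below 0.03 rad), for 0.1 s.
2. one clip has snapped home (value of joint any of left_clip, right_clip above 0.25 rad), for 0.1 s.
At the end, for the whole second after the job is handed in: Lid shut (within 0.03 rad of 0) and both clips snapped home and staying down (each above 0.25 of 0.27 rad) with nothing touching them; bottles, jar, hoops, scissors and brush within 25 mm of their places and the bottles and jar upright (value of joint lid below 0.03 rad and value of joint each of left_clip, right_clip above 0.25 rad).
It fails at once if the robot pushed on anything with more than 25 N (contact force between any of the arm, the fingers and anything else above 25 N).
It fails at once if a bystander was shifted by more than 25 mm or a bottle or jar tipped (distance of any of glue_bottle, small_bottle, bead_jar, hoop, small_hoop, scissors, brush from where it was at the start of the episode above 0.025 m or angle between any of glue_bottle, small_bottle, bead_jar's own z axis and vertical above 0.35 rad).
It also fails if it takes over 51 s, if anything falls off the work surface, if the arm or the gripper's body presses on something with over 40 N, if the wrist force passes 120 N, or if a joint passes its speed limit or range.

## Working session

There is one attempt and no reset: what is moved stays moved. The work goes in short steps, Python scripts to look and compute and a shell command to move; the robot and the scene stay as the last step left them, time stands still between calls to the robot, and variables do not carry over. Pictures are saved under pics/ and viewed, at most 10 in all, crops included, and the job is handed in when it is done.

```bash
mkdir -p pics; ls
python3 - <<'E'
from plant import readout, viewer, order, bot
import cv2
o=readout.get_obs();print({k:o[k] for k in('time','tool_pos','tcp_rot','contact_force','grip_width')})
for n in("scene","top"):
    cv2.imwrite(f"pics/{n}0.png",viewer.capture(n)[:,:,::-1]);print(viewer.camera_info(n))
E
```

```text
pics
{'time': 0.0, 'tool_pos': array([182.71265133, 491.84424505, 291.54668713]), 'tcp_rot': array([-3.14007517e+00, -1.96636978e-04,  2.78577661e+00]), 'contact_force': array([-1.0282395 ,  0.07119061, -0.51470836]), 'grip_width': 91.89944909735532}
{'fx': 570.7274517212821, 'fy': 570.7274517212821, 'cx': 316.51347035123916, 'cy': 239.27195814360834, 'origin': array([1426.09103119,  387.27819103,  943.98457195]), 'rotation': array([0.83354768, 0.009315  , 1.92120871])}
{'fx': 610.9312516286238, 'fy': 610.9312516286238, 'cx': 313.1089310753961, 'cy': 241.80523955862836, 'origin': array([ 431.57183957,   46.00863954, 1502.70911299]), 'rotation': array([ 0.06019483, -0.0061281 , -1.57197622])}
```

View pics/top0.png

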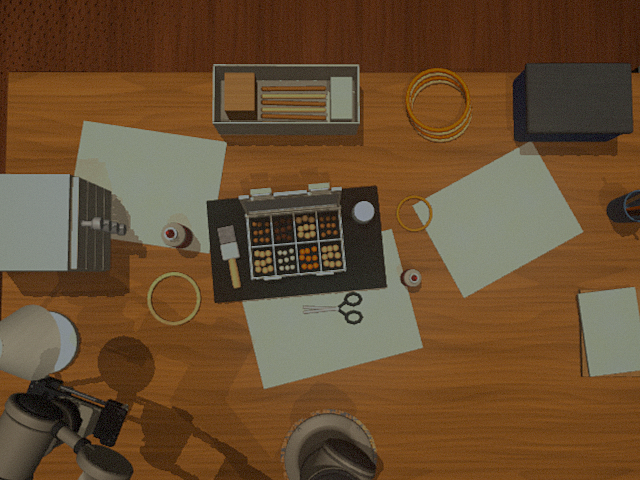

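View pics/scene0.png

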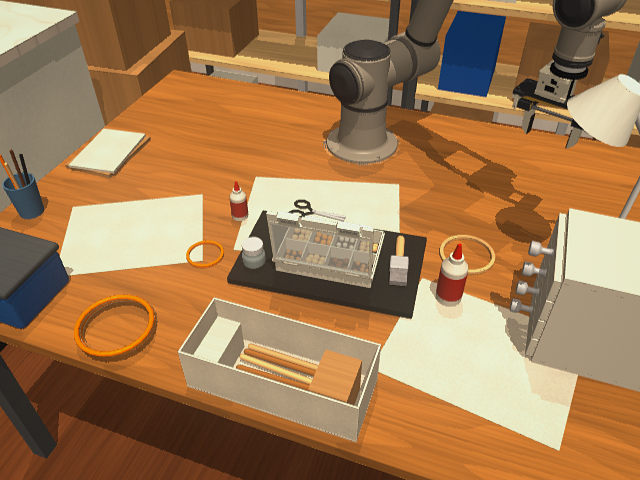

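The top view shows the mat with corners near (207,201), (379,186), (385,288) and (214,302). The case sits at its centre. The lid leans back, with its clips at about (260,192) and (319,187). The scene view shows a crate behind the mat, a lamp beside the gripper, and the bottles well clear to either side.

```bash
cat > h.py <<'E'
import numpy as np
from scipy.spatial.transform import Rotation as R
from plant import readout, viewer
def pix2w(n,u,v,z):
    c=viewer.camera_info(n);d=R.from_euler('xyz',c['rotation']).apply([(u-c['cx'])/c['fx'],-(v-c['cy'])/c['fy'],-1])
    o=np.array(c['origin']);return o+d*(z-o[2])/d[2]
def w2pix(n,p):
    c=viewer.camera_info(n);q=R.from_euler('xyz',c['rotation']).inv().apply(np.array(p)-c['origin'])
    return c['cx']+c['fx']*q[0]/-q[2], c['cy']-c['fy']*q[1]/-q[2]
E
python3 - <<'E'
from h import *
import cv2
im=cv2.imread('pics/top0.png')
m=(im.max(2)<45).astype('uint8');m[:, :200]=0;m[:,395:]=0;m[:180]=0;m[310:]=0
m=cv2.morphologyEx(m,cv2.MORPH_OPEN,np.ones((3,3)))
c=max(cv2.findContours(m,0,2)[0],key=cv2.contourArea)
b=cv2.boxPoints(cv2.minAreaRect(c));print(b)
W=np.array([pix2w('top',u,v,20)[:2] for u,v in b]);print(W.round(),'centre',W.mean(0))
for i in range(4):
    e=W[(i+1)%4]-W[i];print(np.hypot(*e).round(),np.arctan2(e[1],e[0]).round(3))
for u,v in((260,193),(319,188)):print(pix2w('top',u,v,205))
print('crate front edge',pix2w('top',215,135,60),pix2w('top',358,135,60))
E
```

```text
[[339.65833 198.6883 ]
 [360.4134  196.7425 ]
 [366.8432  265.3272 ]
 [346.08813 267.273  ]]
[[626. -28.]
 [631. -79.]
 [464. -94.]
 [459. -43.]] centre [545.0219866  -60.92869896]
51.0 -1.477
168.0 -3.054
51.0 1.663
168.0 0.089
[614.36110515 151.34658578 205.        ]
[625.09002706  25.22337329 205.        ]
crate front edge [774.2828615  271.11390677  60.        ] [774.37721658 -70.62320106  60.        ]
```

Run:
```python
from h import *
import cv2
im=cv2.imread('pics/top0.png')
W=np.array([pix2w('top',u,v,20)[:2] for u,v in((207,201),(379,186),(385,288),(214,302))]);print(W.round(),W.mean(0))
for i in range(4):
    e=W[(i+1)%4]-W[i];print(np.hypot(*e).round(),np.arctan2(e[1],e[0]).round(3))
c=im[175:310,195:395];cv2.imwrite('pics/crop.png',cv2.convertScaleAbs(cv2.resize(c,None,fx=4,fy=4,interpolation=2),alpha=1.8))
```

```text
[[ 621.  295.]
 [ 658. -125.]
 [ 409. -137.]
 [ 376.  276.]] [515.64459181  77.50993235]
422.0 -1.484
249.0 -3.091
415.0 1.651
246.0 0.078
```

View pics/crop.png

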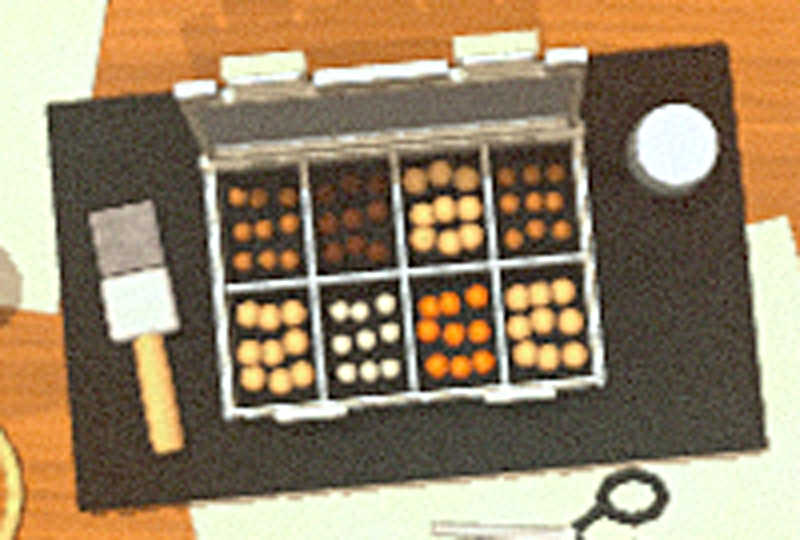

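The crop gives mat corners at crop pixels (48,103), (727,43), (767,448) and (82,510). The case's front rim corners are at (226,415) and (604,382), and the lid's front edge middle is near (382,73). I'll fit the pose to these.

Run:
```python
from h import *
from scipy.optimize import least_squares
P=np.array([[48,103],[727,43],[767,448],[82,510],[226,415],[604,382]])/4+[195,175]-.4
L=np.array([[125,210,20],[125,-210,20],[-125,-210,20],[-125,210,20],[-75,110,57],[-75,-110,57]])
Q=np.array([[382,73],[220,70],[539,42]])/4+[195,175]-.4   # lid front mid, clip outer corners
def pts(p,L):
    c,s=np.cos(p[2]),np.sin(p[2]);return np.c_[p[0]+c*L[:,0]-s*L[:,1],p[1]+s*L[:,0]+c*L[:,1],L[:,2]]
f=lambda p:(np.array([w2pix('top',q) for q in pts(p,L)])-P).ravel()
r=least_squares(f,[515,77,.08],loss='soft_l1');print(r.x,r.fun.reshape(-1,2).round(1))
p=r.x
# lid angle from front-edge middle pixel (top outer edge)
for t in np.arange(1.6,1.96,.05):
    l=np.array([[75-152*np.cos(t)+0*8*np.sin(t),0,57+152*np.sin(t)],[75-152*np.cos(t)+8*np.sin(t),0,57+152*np.sin(t)+8*np.cos(t)]])
    print(round(t,2),[np.round(w2pix('top',q),1) for q in pts(p,l)],Q[0])
print('yaw target',np.pi+p[2]);
```

```text
[5.17037693e+02 7.81059019e+01 8.84955572e-02] [[-0.8 -0.2]
 [ 0.8 -0.4]
 [ 0.7  0.4]
 [-1.1  0.5]
 [ 1.1 -0.1]
 [-0.7 -0.2]]
1.6 [array([290.9, 201.2]), array([290.6, 197.5])] [290.1  192.85]
1.65 [array([290.6, 197.7]), array([290.3, 194.1])] [290.1  192.85]
1.7 [array([290.3, 194.3]), array([290. , 190.6])] [290.1  192.85]
1.75 [array([290. , 190.9]), array([289.7, 187.3])] [290.1  192.85]
1.8 [array([289.8, 187.5]), array([289.5, 184. ])] [290.1  192.85]
1.85 [array([289.5, 184.3]), array([289.2, 180.9])] [290.1  192.85]
1.9 [array([289.2, 181.1]), array([289. , 177.8])] [290.1  192.85]
1.95 [array([289., 178.]), array([288.7, 174.8])] [290.1  192.85]
yaw target 3.23008821076805
```

```bash
python3 -m creep '.018 -.029 .006 0 0 .055 0;.018 -.029 .006 0 0 .055 0;.018 -.029 .006 0 0 .055 0;.018 -.029 .006 0 0 .055 0;.018 -.029 .006 0 0 .055 0;.018 -.029 .006 0 0 .055 0;.018 -.029 .006 0 0 .057 0;.018 -.029 .006 0 0 .057 0'
python3 -m creep '.035 -.019 0 0 0 0 0;.035 -.019 0 0 0 0 0;.035 -.019 0 0 0 0 0;.035 -.019 0 0 0 0 0;.035 -.019 0 0 0 0 0;.035 -.019 0 0 0 0 0;.035 -.019 0 0 0 0 0;.035 -.019 0 0 0 0 0'
```

```text
time: 0.77
tool_pos: [327.2, 258.6, 340.4]
tcp_rot: [-3.142, -0.0, -3.05]
contact_force: [0.8, 0.1, 0.7]
grip_width: 43.0
finger_force: 0.0
time: 1.43
tool_pos: [608.2, 106.8, 339.7]
tcp_rot: [3.141, -0.001, -3.054]
contact_force: [0.5, 1.1, 1.0]
grip_width: 0.8
finger_force: 0.0
```

```bash
python3 -m creep '.034 -.018 0 0 0 0 0;0 0 0 0 0 0 0;0 0 -.035 0 0 0 0;0 0 -.035 0 0 0 0;0 0 -.034 0 0 0 0;0 0 0 0 0 0 0'
python3 - <<'E'
from h import *
import cv2
cv2.imwrite('pics/s1.png',cv2.resize(viewer.capture('scene')[150:350,200:450,::-1],None,fx=3,fy=3))
E
```

```text
time: 1.93
tool_pos: [637.5, 90.1, 228.2]
tcp_rot: [3.14, -0.014, -3.054]
contact_force: [-1.1, 0.4, -1.4]
grip_width: 0.6
finger_force: 0.0
```

View pics/s1.png

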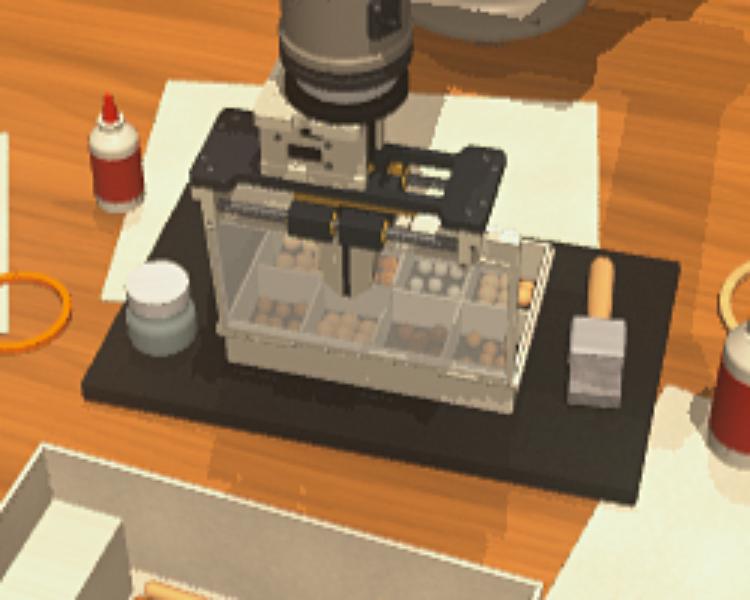

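The closed fingers are behind the middle of the lid, at about (345,280) in the crop, and clear of it. Now I'll pull the lid over.

```bash
python3 -m creep '0 0 .004 0 0 0 0;-.006 -.0005 0 0 0 0 0;-.006 -.0005 0 0 0 0 0;-.006 -.0005 0 0 0 0 0;-.006 -.0005 0 0 0 0 0;-.006 -.0005 0 0 0 0 0;-.006 -.0005 0 0 0 0 0;-.006 -.0005 0 0 0 0 0'
python3 - <<'E'
from h import *
c,s=np.cos(.0885),np.sin(.0885)
o=readout.get_obs();p=o['tool_pos'];d=p[:2]-[517.04,78.1];print('local',c*d[0]+s*d[1],-s*d[0]+c*d[1],'tip',p[2]-66)
r=110;a=np.radians(np.arange(96,5,-6));print(np.c_[np.degrees(a),75-r*np.cos(a)+9.5,57+r*np.sin(a)].round(1))
E
```

```text
time: 2.65
tool_pos: [598.4, 86.6, 240.7]
tcp_rot: [3.142, 0.001, -3.053]
contact_force: [1.5, -0.3, 1.4]
grip_width: 0.4
finger_force: 0.9
local 81.74767838744924 1.25057236189408 tip 174.6859208773745
[[ 96.   96.  166.4]
 [ 90.   84.5 167. ]
 [ 84.   73.  166.4]
 [ 78.   61.6 164.6]
 [ 72.   50.5 161.6]
 [ 66.   39.8 157.5]
 [ 60.   29.5 152.3]
 [ 54.   19.8 146. ]
 [ 48.   10.9 138.7]
 [ 42.    2.8 130.6]
 [ 36.   -4.5 121.7]
 [ 30.  -10.8 112. ]
 [ 24.  -16.  101.7]
 [ 18.  -20.1  91. ]
 [ 12.  -23.1  79.9]
 [  6.  -24.9  68.5]]
```

```bash
python3 -m creep '-.0105 -.001 0 0 0 0 0;-.012 -.001 -.002 0 0 0 0;-.0118 -.001 -.0032 0 0 0 0;-.0114 -.001 -.0044 0 0 0 0;-.0109 -.001 -.0056 0 0 0 0;-.0103 -.001 -.0067 0 0 0 0;-.0095 -.001 -.0077 0 0 0 0;-.0086 -.001 -.0087 0 0 0 0'
```

```text
time: 3.32
tool_pos: [512.9, 78.6, 201.8]
tcp_rot: [3.141, 0.0, -3.053]
contact_force: [0.5, 0.9, 1.9]
grip_width: 0.2
finger_force: 0.5
```

```bash
python3 -m creep '-.0077 -.001 -.0095 0 0 0 0;-.0066 -.0005 -.0103 0 0 0 0;-.0056 -.0005 -.0109 0 0 0 0;-.0022 0 -.0057 0 0 0 0;0 0 0 0 0 0 0'
python3 - <<'E'
from h import *
import cv2
cv2.imwrite('pics/s2.png',cv2.resize(viewer.capture('scene')[150:350,200:450,::-1],None,fx=3,fy=3))
E
```

```text
time: 3.73
tool_pos: [490.2, 76.6, 164.4]
tcp_rot: [3.141, -0.003, -3.053]
contact_force: [-0.0, 0.5, 0.6]
grip_width: 0.4
finger_force: 0.0
```

View pics/s2.png

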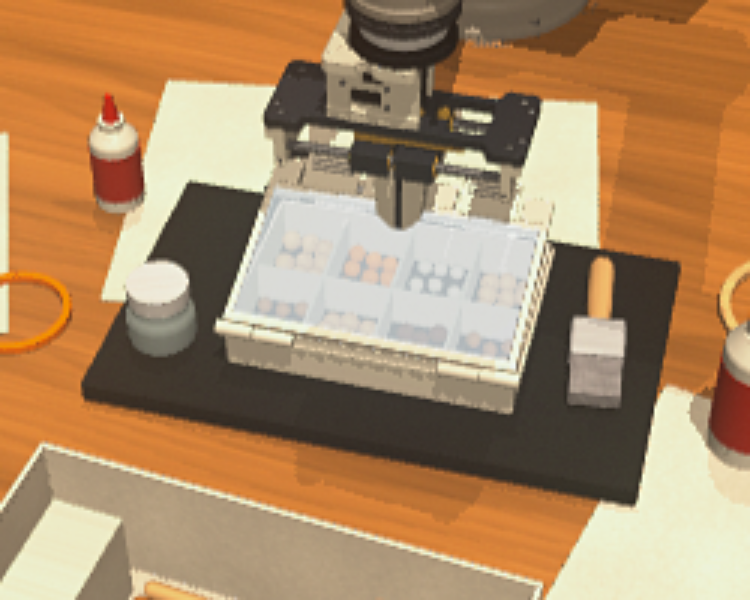

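The lid is about 18° from shut, with the fingertips on its middle near (400,222). I'll push down the rest slowly.

```bash
python3 -m creep '-.001 0 -.005 0 0 0 0;-.001 0 -.005 0 0 0 0;-.001 0 -.004 0 0 0 0;0 0 -.004 0 0 0 0;0 0 -.003 0 0 0 0;0 0 -.003 0 0 0 0;0 0 -.002 0 0 0 0;0 0 0 0 0 0 0'
```

```text
time: 4.45
tool_pos: [488.6, 76.6, 139.0]
tcp_rot: [3.141, -0.001, -3.053]
contact_force: [-1.5, -0.3, 0.8]
grip_width: 0.7
finger_force: 0.0
```

```bash
python3 -m creep '0 0 -.0015 0 0 0 0;0 0 -.0015 0 0 0 0;0 0 0 0 0 0 0'
```

```text
time: 4.7
tool_pos: [488.8, 76.6, 136.4]
tcp_rot: [3.141, 0.0, -3.053]
contact_force: [-0.1, 0.1, 0.2]
grip_width: 0.5
finger_force: 0.0
```

```bash
for i in 1 ; do python3 -m creep '0 0 -.001 0 0 0 0;0 0 0 0 0 0 0;0 0 -.001 0 0 0 0;0 0 0 0 0 0 0'; done; python3 -m creep '0 0 -.001 0 0 0 0;0 0 0 0 0 0 0'
```

```text
time: 5.03
tool_pos: [488.8, 76.6, 134.5]
tcp_rot: [3.142, 0.0, -3.053]
contact_force: [-0.0, -0.7, -0.3]
grip_width: 0.6
finger_force: 0.1
time: 5.2
tool_pos: [488.8, 76.6, 133.6]
tcp_rot: [3.142, 0.0, -3.053]
contact_force: [-0.9, -0.6, 1.7]
grip_width: 0.3
finger_force: 0.7
```

```bash
python3 -m creep '0 0 -.001 0 0 0 0;0 0 0 0 0 0 0'; python3 -m creep '0 0 -.0007 0 0 0 0;0 0 0 0 0 0 0'
```

```text
time: 5.37
tool_pos: [488.8, 76.7, 133.5]
tcp_rot: [-3.142, 0.001, -3.053]
contact_force: [-2.2, 0.0, 11.1]
grip_width: 0.6
finger_force: 5.2
time: 5.53
tool_pos: [488.8, 76.7, 133.4]
tcp_rot: [-3.141, 0.001, -3.053]
contact_force: [-5.1, 0.2, 16.4]
grip_width: 0.4
finger_force: 8.2
```

The lid is shut: a hard stop at tip z = 67.5, so the case underside is about 13.5 mm up. Pressed home, the clip tops should be at about 69.5. I'll lift and move above the left clip.

```bash
python3 -m creep '0 0 .010 0 0 0 0;0 0 .015 0 0 0 0;-.016 .019 0 0 0 0 0;-.016 .019 0 0 0 0 0;-.017 .019 0 0 0 0 0;0 0 0 0 0 0 0'
python3 - <<'E'
from h import *
import cv2
t=viewer.capture('top')[:,:,::-1];s=viewer.capture('scene')[:,:,::-1]
a=cv2.resize(t[185:295,235:360],(682,600),interpolation=2)
cv2.imwrite('pics/t3.png',cv2.convertScaleAbs(a,alpha=1.3))
def W(x,y,z):
    c,s=np.cos(.0885),np.sin(.0885);return [517.04+c*x-s*y,78.1+s*x+c*y,z]
for q in ((-55,-40,70),(-55,-84,70),(-85,-40,77),(-85,-84,77),(75,-110,67)):
    u=np.array(w2pix('top',W(*q)));print(q,((u-[235,185]+.5)*[682/125,600/110]).round())
E
```

```text
time: 6.03
tool_pos: [436.8, 135.7, 156.8]
tcp_rot: [3.141, -0.003, -3.051]
contact_force: [-0.2, 0.3, 0.4]
grip_width: 0.8
finger_force: 0.0
(-55, -40, 70) [438. 434.]
(-55, -84, 70) [540. 424.]
(-85, -40, 77) [444. 503.]
(-85, -84, 77) [547. 494.]
(75, -110, 67) [572. 120.]
```

View pics/t3.png

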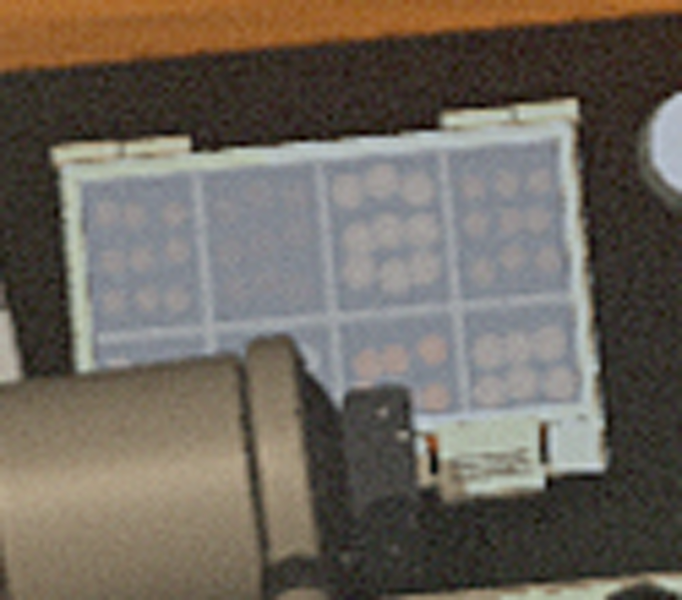

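The right clip in the top view has corners at (440,428), (543,420), (547,487) and (443,500). That is within about 2 mm of the prediction, slightly further +x. The lid lies flat, so I'll go down on the left clip by feel.

```bash
python3 -m creep '.0015 0 -.004 0 0 0 0;0 0 -.004 0 0 0 0;0 0 0 0 0 0 0;0 0 0 0 0 0 0'; python3 -m creep '0 0 -.002 0 0 0 0;0 0 0 0 0 0 0'; python3 -m creep '0 0 -.001 0 0 0 0;0 0 0 0 0 0 0'; python3 -m creep '0 0 -.001 0 0 0 0;0 0 0 0 0 0 0'
```

```text
time: 6.47
tool_pos: [441.5, 133.1, 148.3]
tcp_rot: [3.142, -0.001, -3.054]
contact_force: [-0.1, -0.0, -0.2]
grip_width: 0.4
finger_force: 0.0
time: 6.63
tool_pos: [441.3, 133.4, 146.5]
tcp_rot: [3.142, -0.0, -3.054]
contact_force: [0.1, 0.2, -0.4]
grip_width: 0.4
finger_force: 0.0
time: 6.8
tool_pos: [441.2, 133.6, 145.7]
tcp_rot: [3.142, -0.0, -3.054]
contact_force: [0.3, 0.4, -0.3]
grip_width: 0.6
finger_force: 0.0
time: 6.97
tool_pos: [441.2, 133.6, 144.7]
tcp_rot: [3.142, -0.0, -3.053]
contact_force: [-0.7, 0.9, 0.4]
grip_width: 0.6
finger_force: 0.0
```

```bash
python3 -m creep '0 0 -.001 0 0 0 0;0 0 -.001 0 0 0 0;0 0 0 0 0 0 0';  python3 -m creep '0 0 -.001 0 0 0 0;0 0 0 0 0 0 0'; python3 -m creep '0 0 -.001 0 0 0 0;0 0 0 0 0 0 0'; python3 -m creep '0 0 -.0005 0 0 0 0;0 0 0 0 0 0 0'; python3 -m creep '0 0 -.0005 0 0 0 0;0 0 0 0 0 0 0'
```

```text
time: 7.22
tool_pos: [441.2, 133.7, 142.7]
tcp_rot: [3.142, -0.0, -3.053]
contact_force: [-1.1, 0.1, 1.2]
grip_width: 0.3
finger_force: 0.4
time: 7.38
tool_pos: [441.1, 133.7, 141.9]
tcp_rot: [3.141, -0.0, -3.053]
contact_force: [-0.6, 0.0, 3.5]
grip_width: 0.7
finger_force: 1.7
time: 7.55
tool_pos: [440.9, 133.6, 141.1]
tcp_rot: [3.142, -0.001, -3.053]
contact_force: [-2.1, -1.4, 6.7]
grip_width: 0.3
finger_force: 3.0
time: 7.72
tool_pos: [440.7, 133.6, 140.7]
tcp_rot: [3.142, -0.001, -3.053]
contact_force: [-3.5, -0.2, 8.2]
grip_width: 0.7
finger_force: 3.7
time: 7.88
tool_pos: [440.6, 133.6, 140.2]
tcp_rot: [3.142, -0.001, -3.053]
contact_force: [-4.1, -0.6, 9.0]
grip_width: 0.6
finger_force: 4.0
```

```bash
for k in 1; do python3 -m creep '0 0 -.0005 0 0 0 0;0 0 0 0 0 0 0'; python3 -m creep '0 0 -.0005 0 0 0 0;0 0 0 0 0 0 0'; python3 -m creep '0 0 -.0005 0 0 0 0;0 0 0 0 0 0 0'; python3 -m creep '0 0 -.0005 0 0 0 0;0 0 0 0 0 0 0'; done | grep -E "tool|contact"
```

```text
tool_pos: [440.5, 133.6, 139.6]
contact_force: [-4.6, -0.8, 8.8]
tool_pos: [440.4, 133.6, 139.0]
contact_force: [-4.1, -1.5, 7.9]
tool_pos: [440.5, 133.6, 138.4]
contact_force: [-3.3, -0.3, 4.8]
tool_pos: [440.9, 133.6, 137.8]
contact_force: [-2.0, 0.2, 2.5]
```

Past the peak and the force is falling, so I'll continue to the stop.

```bash
(python3 -m creep '0 0 -.0005 0 0 0 0;0 0 0 0 0 0 0'; python3 -m creep '0 0 -.0005 0 0 0 0;0 0 0 0 0 0 0'; python3 -m creep '0 0 -.0005 0 0 0 0;0 0 0 0 0 0 0'; python3 -m creep '0 0 -.0004 0 0 0 0;0 0 0 0 0 0 0') | grep -E "tool|contact"
```

```text
tool_pos: [441.5, 133.6, 137.2]
contact_force: [0.8, 0.2, 0.3]
tool_pos: [441.5, 133.6, 136.7]
contact_force: [0.4, 0.1, -0.0]
tool_pos: [441.3, 133.6, 136.2]
contact_force: [-0.2, -0.1, 0.4]
tool_pos: [441.3, 133.7, 136.0]
contact_force: [-0.2, -1.0, 0.4]
```

```bash
(python3 -m creep '0 0 -.0005 0 0 0 0;0 0 0 0 0 0 0'; python3 -m creep '0 0 -.0004 0 0 0 0;0 0 0 0 0 0 0') | grep -E "tool|contact"
```

```text
tool_pos: [441.3, 133.6, 135.8]
contact_force: [-0.8, -1.0, 4.3]
tool_pos: [441.3, 133.7, 135.6]
contact_force: [-3.0, -1.1, 6.8]
```

Home: the stop is at tip z = 69.7, as predicted. On to the right clip.

```bash
python3 -m creep '0 0 .005 0 0 0 0;0 0 .015 0 0 0 0;.003 -.031 0 0 0 0 0;.003 -.031 0 0 0 0 0;.003 -.031 0 0 0 0 0;.0017 -.0306 0 0 0 0 0;0 0 0 0 0 0 0;0 0 0 0 0 0 0'; (python3 -m creep '0 0 -.004 0 0 0 0;0 0 -.004 0 0 0 0;0 0 -.001 0 0 0 0;0 0 0 0 0 0 0'; python3 -m creep '0 0 -.001 0 0 0 0;0 0 -.001 0 0 0 0;0 0 0 0 0 0 0') | grep -E "tool|contact"
```

```text
time: 10.22
tool_pos: [452.1, 8.8, 155.1]
tcp_rot: [3.141, 0.0, -3.057]
contact_force: [0.6, 0.5, 0.4]
grip_width: 0.4
finger_force: 0.0
tool_pos: [451.6, 11.0, 145.5]
contact_force: [-0.6, -0.3, 0.4]
tool_pos: [451.9, 10.3, 143.9]
contact_force: [-0.5, -0.7, -0.2]
```

```bash
(python3 -m creep '0 0 -.001 0 0 0 0;0 0 0 0 0 0 0'; python3 -m creep '0 0 -.001 0 0 0 0;0 0 0 0 0 0 0'; python3 -m creep '0 0 -.001 0 0 0 0;0 0 0 0 0 0 0'; python3 -m creep '0 0 -.0005 0 0 0 0;0 0 0 0 0 0 0';python3 -m creep '0 0 -.0005 0 0 0 0;0 0 0 0 0 0 0';python3 -m creep '0 0 -.0005 0 0 0 0;0 0 0 0 0 0 0') | grep -E "tool|contact"
```

```text
tool_pos: [451.9, 10.1, 143.0]
contact_force: [-0.1, 1.5, 0.5]
tool_pos: [451.9, 10.0, 142.1]
contact_force: [-0.6, 0.3, 3.7]
tool_pos: [451.6, 10.0, 141.2]
contact_force: [-2.5, 0.3, 7.5]
tool_pos: [451.5, 10.0, 140.9]
contact_force: [-3.9, -0.6, 9.0]
tool_pos: [451.3, 10.0, 140.4]
contact_force: [-4.2, -0.2, 9.3]
tool_pos: [451.2, 10.0, 139.9]
contact_force: [-5.2, -0.1, 9.3]
```

```bash
(python3 -m creep '0 0 -.0005 0 0 0 0;0 0 0 0 0 0 0'; python3 -m creep '0 0 -.0005 0 0 0 0;0 0 0 0 0 0 0'; python3 -m creep '0 0 -.0005 0 0 0 0;0 0 0 0 0 0 0'; python3 -m creep '0 0 -.0005 0 0 0 0;0 0 0 0 0 0 0';python3 -m creep '0 0 -.0005 0 0 0 0;0 0 0 0 0 0 0';python3 -m creep '0 0 -.0005 0 0 0 0;0 0 0 0 0 0 0') | grep -E "tool|contact"
```

```text
tool_pos: [451.2, 10.0, 139.3]
contact_force: [-4.5, -0.4, 9.3]
tool_pos: [451.2, 10.0, 138.7]
contact_force: [-3.9, -0.2, 5.9]
tool_pos: [451.5, 10.0, 138.1]
contact_force: [-2.0, -1.1, 3.2]
tool_pos: [452.0, 10.0, 137.4]
contact_force: [-0.5, -0.5, 1.5]
tool_pos: [452.2, 10.0, 136.9]
contact_force: [0.4, -0.4, 1.1]
tool_pos: [452.1, 10.0, 136.4]
contact_force: [-0.5, -0.1, -0.0]
```

```bash
(python3 -m creep '0 0 -.0005 0 0 0 0;0 0 0 0 0 0 0'; python3 -m creep '0 0 -.0005 0 0 0 0;0 0 0 0 0 0 0';python3 -m creep '0 0 -.0004 0 0 0 0;0 0 0 0 0 0 0') | grep -E "tool|contact"
```

```text
tool_pos: [452.0, 10.0, 135.9]
contact_force: [-0.6, -0.0, -0.3]
tool_pos: [452.0, 10.0, 135.7]
contact_force: [-1.1, 0.2, 2.7]
tool_pos: [452.0, 10.0, 135.6]
contact_force: [-2.5, -0.4, 6.5]
```

Home. I'll retreat up and away, then check.

```bash
python3 -m creep '0 0 .005 0 0 0 0;0 0 .02 0 0 0 0;0 0 .03 0 0 0 0;0 0 .03 0 0 0 0;0 0 .03 0 0 0 0;-.02 0 .03 0 0 0 0;-.02 0 .03 0 0 0 0;0 0 0 0 0 0 0' | grep -E "time|tool|contact"
python3 -m creep '0 -.035 0 0 0 0 0;0 -.035 0 0 0 0 0;0 -.035 0 0 0 0 0;0 -.035 0 0 0 0 0;0 -.035 0 0 0 0 0;0 -.035 0 0 0 0 0;0 -.035 0 0 0 0 0;0 0 0 0 0 0 0' | grep -E "time|tool|contact"
python3 - <<'E'
from h import *
import cv2
t=viewer.capture('top')[:,:,::-1]
cv2.imwrite('pics/t4.png',cv2.convertScaleAbs(cv2.resize(t[180:330,140:440],(800,400),interpolation=2),alpha=1.3))
E
```

```text
time: 13.97
tool_pos: [411.2, 10.1, 315.4]
contact_force: [1.4, -0.0, -0.0]
time: 14.63
tool_pos: [411.8, -240.2, 309.5]
contact_force: [-0.2, -0.5, -0.0]
```

View pics/t4.png

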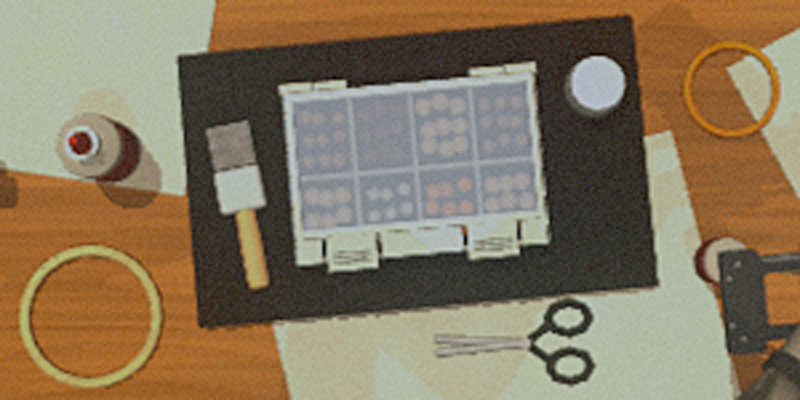

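The lid is shut and both clips look alike, lying flat at about (353,250) and (493,240). Nothing else has moved.

```bash
python3 -c "
from plant import order
print(order.close_job())"
```

```text
the job is handed in; nothing more can be done
None
```

The lid is shut, both clips snapped home and stayed down as far as the last picture shows, and nothing else was moved; the highest force I read was about 17 N and the job was handed in at about 15 s, with no verdict returned.

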